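# Clip the snap hook onto the load-cell U-bolt and prove it with a pull

### The arm

A 6-joint arm with a two-finger parallel gripper is mounted at the origin on a cart in front of the work surface, level with it; the furniture and walls round the work are solid. World frame = base frame: x ahead of the robot, y to its left, z up, the work surface at z = 0. Lengths are in m, angles in rad, forces in N, time in s.
With the tool pointing down it reaches from about 0.35 to 0.85 m from the base axis. Payload 8.1 kg.
Tool frame: the origin (TCP) lies on the centre line of the jaws, within the pads' length; the fingertips stand robot.tip_reach ahead of it and the grasp point (between the pads) lies 5 mm behind it (robot.tip_reach is the distance from the TCP to the fingertips, in m); z points along the fingers, y is the direction in which the jaws open and shut (so a half turn about z gives the same grasp; the last joint's range is limited). The gripper opens to 93 mm and grips with 3 to 60 N. Pads are 15 mm wide; open, the fingers measure 128 mm over their backs; the gripper's body (75 mm by 188 mm) begins 65 mm behind the grasp point.
Start: joints at [1.148, 0.13, 1.488, -0, 1.523, -0.085], TCP at [0.199, 0.566, 0.233] pointing down, gripper open.
Joint ranges: [-2.96, 2.96], [-0.89, 2.26], [0.02, 2.5], [-1.34, 4.48], [0, 2.73], [-2.66, 2.66]. Speed limits (rad/s): [2.39, 2.39, 2.79, 3.14, 3.14, 3.14].

### API

Orientations are given as a rotation vector (axis times angle).
In Python, from plant import sensors, read_camera, robot gives the robot as it stands.
- The arm moves only by the tool play_rows, never from a script. Its argument "series" is a list that holds one entry, the list of rows, each a list of 5 numbers: the closure, from -1 (fully open) to 1 (shut), then the shift along the world's x, y, z in m, then the turn about the world's z in rad. A call has 1 to 8 rows; each row is the pose to reach, as a shift and turn from the pose commanded when the call began; what a row does not reach only later rows make up. A row lasts 1/10 s, in which the tool goes at most 50 mm and 8.59 degrees, less where a joint would pass 70% of its speed; a pose out of reach is approached as far as the arm can. A call with a gripper value outside its range is refused whole. The fingers move at their own pace and stop on an object; "force" is the grip in N (left out, the last holds). Time passes only in rows, so rows that repeat a pose let the fingers close. It gives the time, the measured TCP pose, the force and the opening at its end, in the units of the state.
- sensors.read_state(): the state, without advancing time (a new reading comes with each control period).
- read_camera(name): name is "scene" or "top" or "wrist"; returns a dict with "color" (384x512x3 uint8, red, green, blue), "range_z" (384x512 float32, m along the optical axis (not along the pixel's ray), 0 where there is no reading), "intrinsics" (3x3 intrinsics, pixels), "rvec" (rotation vector, rad) and "tvec" (3), from world to camera coordinates, as OpenCV has them. Camera axes: x right, y down, z forward; pixel columns grow to the right and rows downward; lengths in m; the calibration is good to about 2 mm. A picture is of the moment at which its call begins.
- robot.close_job(): hands the job in, once; it reports no verdict.
The state is a dict: "t": time; "q": joint angles; "dq": joint speeds; "joint_torque": joint torques, N m; "tool_pos": TCP position; "orientation": TCP orientation; "force": force on the tool from outside, world axes, zero at the start; "wrist_torque": the same for the moment, N m; "opening": finger opening in m.
Only numpy, scipy, OpenCV 4.12 (cv2) and the standard library are available. Lean on these libraries where they do the work, as an engineer would, in place of code of your own. Each camera call takes 0.05 s, during which the arm holds its last target.

### The job

Take the snap hook out of its cradle by the orange grip and press its sprung gate down onto the cross bar of the load cell's U-bolt until the bar is inside the hook and the gate has snapped shut behind it. Then draw the hook back along its length, away from the blue load cell, so that the bar seats in the nose end, and hold a steady gentle pull of about 8 N for half a second (never forcing it: stay below 18 N), and let go, leaving the hook clipped on. Leave the two weights, the red marker and the glue stick where they are.

Things in the scene. Friction and masses are not known exactly. Their poses are not given: they have to be found in the camera images.
- snap_hook: Loose steel snap hook, 0.2 kg: an elongated ring of 12 mm round bar standing on edge, orange grip on top. Origin on its underside; x along its length towards the nose end, z up, y across. Ring x -55..59, z 0..43, 12 mm thick in y; clear inside x -43..47, z 12..31. Lower side: gate x 0..24, then the nose lip, whose tip (x 24..32) turns up to z = 18 as a beak.
- grip (a point): Centre of the hook's orange grip, at hook x = 14, z = 60 mm. The grip is 44 mm long (x), 34 mm high, 20 mm wide (y). Grasp it from above across y; about 45 N of grip keeps the hook from turning in the fingers.
- gate (a joint): Brass gate of the hook, rad: 0 shut, grows as it is pushed up into the hook, stop at 1.35. Hinge across y at hook x = 0, z = 6 mm; 8 mm thick, reaches to x = 23.5. A spring shuts it: about 3 N at its tip to start it, about 6 N fully open. It opens only inward.
- mouth (a point): Middle of the mouth in the hook's underside, x = 15, z = 0 mm. The bar should enter here (x 12 to 18; nearer the nose it lands on the lip). It first meets the shut gate with its centre 2 mm below the underside. Once its centre is 22 to 26 mm above the underside the hook can be drawn back: the bar clears the beak and the gate snaps shut. At 27 mm it meets the solid upper side and force leaps up.
- cradle: Fixed low grey and black cradle 136 x 56 x 36 mm in which the hook stands upright, its underside 12 mm above the worktop. Origin: on the worktop straight below the hook's; axes as the hook's. The hook lifts straight up out of it.
- load_cell: Fixed load-cell base: aluminium plate 124 x 76 x 6 mm with a 40 mm high blue block at its far end (x 57..83). Origin on the worktop straight below the U-bolt's bar; x points from the bar towards the blue block, so the pull is along -x. The hook is to be clipped with its nose end pointing along this x.
- eye (a point): Nominal centre of the U-bolt's cross bar, 50 mm above the worktop, axes as the load cell's. Bar 8 mm thick along y, straight for 28 mm, legs at y = -18 and 18. The U-bolt is screwed in or out by an unknown amount: the real bar's centre is up to 8.5 mm below or above this point (readings do not show it) and must be found by feel or sight. Its x and y are true.
- shuttle (a joint): Travel (m) of the dark plate that carries the U-bolt, along the load cell's -x (away from the blue block); sprung, 0 at rest, 1 mm per 6 N of pull, stops at 4 mm. Neither it nor the bar gives up or down. Brass nuts on it reach 19 mm above the worktop. In the nose end the bar's centre seats at hook x = 43 mm.
- weight_200: Loose cream-coloured weight, 33 mm across, 50 mm high, bystander. Origin: centre of underside.
- weight_500: Loose grey weight, 43 mm across, 60 mm high, bystander. Origin: centre of underside.
- marker_red: Loose yellow marker with a red cap, 122 mm long, 16 mm thick, lying, bystander.
- glue_stick: Loose orange glue stick, 98 mm long, 20 mm thick, lying, bystander.

How it is judged:
By the outcome, as a careful person would: the job done as asked, in the order asked, and still so for the second after the job is handed in, with the robot touching nothing.
It also fails if it takes over 67 s, if anything falls off the work surface, if the arm or the gripper's body presses on something with over 40 N, if the wrist force passes 120 N, or if a joint passes its speed limit or range.

## Working session

There is one attempt and no reset: what is moved stays moved. The work goes in short steps, Python scripts to look and compute and a tool call to move; the robot and the scene stay as the last step left them, time stands still between calls to the robot, and variables do not carry over. Pictures are saved under pics/ and viewed, and the job is handed in when it is done.

Besides the shell and the picture viewer there is one more tool, called as name([rows], argument=value, ...), one row to a line, values as JSON. play_rows: Moves the arm, as the interface text tells. Its arguments: {"type":"object","properties":{"series":{"type":"array","items":{"type":"array","items":{"type":"array","items":{"type":"number"}}}},"force":{"type":"number"}},"required":["series"]}

```bash
ls; mkdir -p pics; python3 - <<'E'
from plant import sensors, read_camera, robot
import cv2
print(sensors.read_state(), robot.tip_reach)
for n in ["scene","top","wrist"]:
    c=read_camera(n); cv2.imwrite(f"pics/{n}0.png",c["color"][:,:,::-1])
    print(n,c["intrinsics"].tolist(),c["rvec"],c["tvec"])
E
```

```text
pics
{'t': 0.0, 'q': array([ 1.14761036e+00,  1.31171816e-01,  1.48930676e+00,  5.13002403e-06,
        1.52299003e+00, -8.53916441e-02]), 'dq': array([ 6.94616912e-04,  1.24801486e-03, -6.53417683e-04, -1.99125094e-03,
       -8.66751254e-05, -8.46546824e-04]), 'joint_torque': array([ 4.83444055e-04, -5.59864604e+01, -4.91747224e+01,  7.68362009e-02,
        3.60446039e-02, -2.09167119e-04]), 'tool_pos': array([0.19858725, 0.56559334, 0.23156597]), 'orientation': array([-5.28006985e-01, -3.09641872e+00,  2.84952446e-03]), 'force': array([ 0.50936395, -0.46202239,  0.39027674]), 'wrist_torque': array([-0.02037745, -0.01369489, -0.00358831]), 'opening': 0.09293201357935253} 0.014
scene [[347.7699426387588, 0.0, 261.24358392082877], [0.0, 347.7699426387588, 189.5269897263411], [0.0, 0.0, 1.0]] [ 0.62557337 -2.73483119  1.03520092] [0.40167981 0.34852277 0.73786877]
top [[383.35117829955743, 0.0, 255.1865910501678], [0.0, 383.35117829955743, 191.20852807886365], [0.0, 0.0, 1.0]] [ 2.17240835 -2.20182471  0.0846024 ] [-0.16947932  0.52131633  1.1689883 ]
wrist [[321.99228144158525, 0.0, 255.81296884071634], [0.0, 321.99228144158525, 192.63055217797347], [0.0, 0.0, 1.0]] [-2.38947166 -1.6934781  -0.21006316] [-0.60020793 -0.02890126  0.390913  ]
```

View pics/scene0.png

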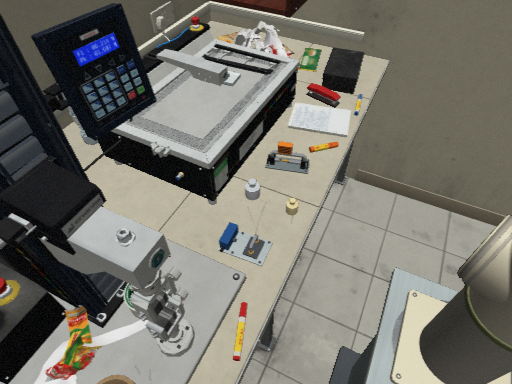

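View pics/top0.png

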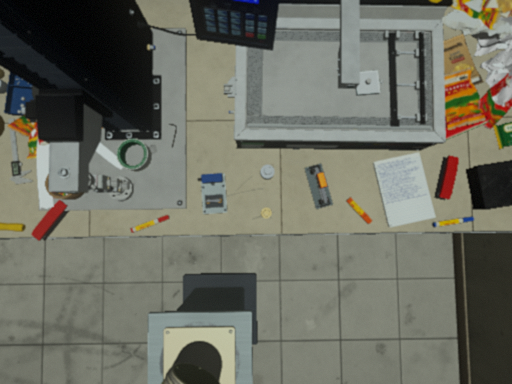

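View pics/wrist0.png

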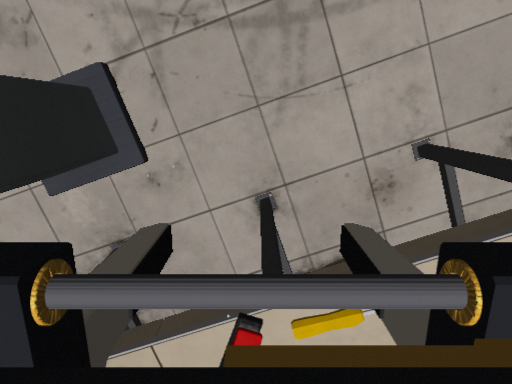

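The top view shows the cradle and hook near (318,186), with the orange grip near (322,183). The load cell is near (214,193) with its blue block at (212,178). The weights are at (267,171) and (266,212), and the marker and glue stick are at (150,224) and (359,210).

```bash
cat > h.py <<'E'
from plant import sensors, read_camera, robot
import cv2, numpy as np
def ray(c,px):
    R=cv2.Rodrigues(np.asarray(c["rvec"],float))[0]; t=np.asarray(c["tvec"],float).ravel()
    d=np.linalg.inv(c["intrinsics"])@np.array([px[0],px[1],1.]); return -R.T@t, R.T@d
def onz(c,px,z):
    o,d=ray(c,px); return o+d*(z-o[2])/d[2]
def proj(c,p):
    return cv2.projectPoints(np.array([p],float),np.asarray(c["rvec"],float),np.asarray(c["tvec"],float),np.asarray(c["intrinsics"]),None)[0].ravel()
def cloud(c):
    z=c["range_z"]; v,u=np.indices(z.shape); R=cv2.Rodrigues(np.asarray(c["rvec"],float))[0]
    P=np.stack([u,v,np.ones_like(u)],-1)@np.linalg.inv(c["intrinsics"]).T*z[...,None]
    return (P-np.asarray(c["tvec"]).ravel())@R
E
python3 - <<'E'
from h import *
c=read_camera("top"); s=read_camera("scene")
cv2.imwrite("pics/tc.png",cv2.resize(c["color"][150:245,140:380,::-1],None,fx=3.3,fy=3.3,interpolation=cv2.INTER_CUBIC))
cv2.imwrite("pics/sc.png",cv2.resize(s["color"][130:270,200:350,::-1],None,fx=4,fy=4,interpolation=cv2.INTER_CUBIC))
for n,c in(("top",c),("scene",s)):
    P=cloud(c); hsv=cv2.cvtColor(c["color"],cv2.COLOR_RGB2HSV)
    for nm,lo,hi in(("orange",(5,150,120),(20,255,255)),("blue",(100,120,40),(130,255,255))):
        m=cv2.inRange(hsv,lo,hi); k,l,st,ce=cv2.connectedComponentsWithStats(m)
        for i in range(1,k):
            if st[i,4]>25:
                pts=P[(l==i)]; 
                q=np.median(pts,0)
                if -0.5<q[1]<0.5 and 0.3<q[0]<0.9: print(n,nm,ce[i],st[i,4],q.round(4),pts.min(0).round(3),pts.max(0).round(3),cv2.minAreaRect(np.argwhere(l==i)[:,::-1].astype(np.float32)))
E
```

```text
top orange [321.69791667 179.65625   ] 96 [ 0.5448 -0.3718  0.0878] [ 0.524 -0.384  0.08 ] [ 0.565 -0.358  0.093] ((321.7547302246094, 179.64151000976562), (14.285496711730957, 6.593306064605713), 74.05460357666016)
top orange [350.15151515 202.06060606] 33 [ 0.4845 -0.4699  0.0189] [ 0.466 -0.478  0.007] [ 0.494 -0.461  0.024] ((351.06097412109375, 202.4512481689453), (9.526599884033203, 4.52903938293457), 51.34019470214844)
top blue [262.28125  18.46875] 32 [ 0.8971 -0.196   0.3458] [ 0.894 -0.205  0.34 ] [ 0.9   -0.187  0.353] ((262.0, 18.0), (4.0, 8.0), 90.0)
top blue [211.41830065 177.75816993] 153 [ 0.5598 -0.0447  0.0406] [ 0.548 -0.073  0.023] [ 0.572 -0.009  0.046] ((211.0532989501953, 177.74620056152344), (7.623434543609619, 20.234161376953125), 85.91438293457031)
scene orange [285.01587302 144.14285714] 63 [ 0.5449 -0.3707  0.0855] [ 0.524 -0.383  0.082] [ 0.565 -0.36   0.09 ] ((284.9923400878906, 144.06153869628906), (13.891889572143555, 4.589284896850586), 7.125016689300537)
scene orange [313.55172414 147.89655172] 29 [ 0.4811 -0.4697  0.0156] [ 0.466 -0.483  0.009] [ 0.
[... 1017 characters left out ...]
.0000305175781), (7.071067810058594, 7.071067810058594), 45.0)
scene orange [ 62.92592593 364.2962963 ] 27 [0.685  0.3725 0.0534] [0.669 0.363 0.043] [0.701 0.379 0.083] ((62.989051818847656, 364.5948486328125), (11.70469856262207, 6.407681941986084), 70.01689147949219)
scene blue [130.75510204  63.63265306] 49 [ 0.8973 -0.1983  0.3447] [ 0.893 -0.21   0.336] [ 0.901 -0.187  0.353] ((130.60000610351562, 63.70000457763672), (7.155416965484619, 7.602630138397217), 63.43495178222656)
scene blue [228.19081272 235.45583039] 283 [ 0.5563 -0.0352  0.0384] [ 0.269 -0.073  0.009] [0.574 0.38  0.782] ((228.3076934814453, 235.4615478515625), (11.907332420349121, 26.543432235717773), 29.744882583618164)
```

View pics/tc.png

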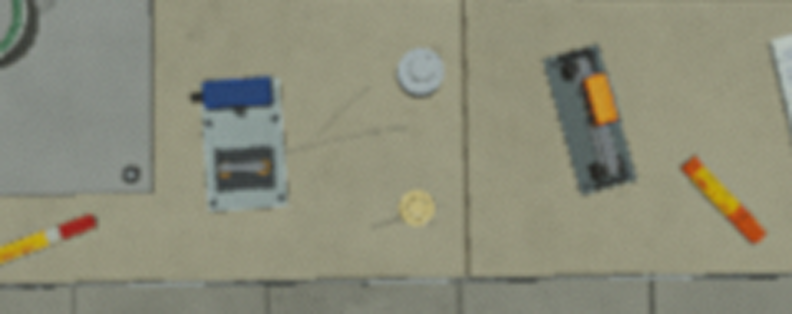

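View pics/sc.png

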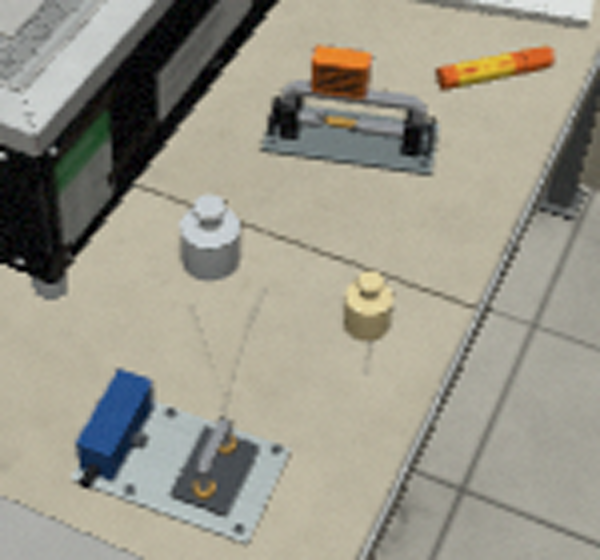

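```bash
python3 - <<'E'
from h import *
s=sensors.read_state(); R=cv2.Rodrigues(s["orientation"])[0]; print("tool R\n",R.round(3))
w=read_camera("wrist"); Rc=cv2.Rodrigues(np.asarray(w["rvec"],float))[0]; o=-Rc.T@np.asarray(w["tvec"]).ravel()
print("cam in tool",(R.T@(o-s["tool_pos"])).round(4)); print("cam axes in tool (cols)\n",(R.T@Rc.T).round(3))
c=read_camera("top"); T=lambda x,y,z:onz(c,(140+x/3.3,150+y/3.3),z).round(4)
print("cell corners",T(203,78,.04),T(270,76,.04),T(287,203,.006),T(212,211,.006),"bar",T(222,168,.05),T(268,166,.05))
print("grip top",T(588,76,.089),T(606,72,.089),T(618,122,.089),T(597,127,.089))
print("weights",T(420,70,.05),T(416,208,.045), "far bound", T(0,275,0))
E
```

```text
tool R
 [[-0.943  0.331 -0.   ]
 [ 0.331  0.943 -0.001]
 [ 0.    -0.001 -1.   ]]
cam in tool [ 0.0686  0.0014 -0.1528]
cam axes in tool (cols)
 [[-0.    -0.969 -0.248]
 [ 1.    -0.    -0.001]
 [ 0.001 -0.248  0.969]]
cell corners [ 0.5735 -0.0132  0.04  ] [ 0.5745 -0.0752  0.04  ] [ 0.4576 -0.0876  0.006 ] [ 0.451  -0.0167  0.006 ] bar [ 0.4894 -0.0316  0.05  ] [ 0.4907 -0.0736  0.05  ]
grip top [ 0.5649 -0.3613  0.089 ] [ 0.5682 -0.3774  0.089 ] [ 0.5236 -0.3869  0.089 ] [ 0.5194 -0.3681  0.089 ]
weights [ 0.577  -0.2138  0.05  ] [ 0.4506 -0.2083  0.045 ] far bound [0.3934 0.1846 0.    ]
```

play_rows([
  [[-1,0.024,-0.044,0.02,0.07],[-1,0.047,-0.088,0.04,0.13],[-1,0.07,-0.132,0.06,0.2],[-1,0.094,-0.176,0.07,0.26],[-1,0.117,-0.22,0.07,0.33],[-1,0.14,-0.264,0.07,0.4],[-1,0.165,-0.308,0.07,0.4],[-1,0.188,-0.352,0.07,0.4]],
])

```text
t: 1.15
tool_pos: [0.3821, 0.2223, 0.303]
orientation: [-0.098, 3.139, 0.001]
force: [1.1, 0.5, -0.3]
opening: 0.0926
```

play_rows([
  [[-1,0.02,-0.044,0,0],[-1,0.04,-0.088,0,0],[-1,0.06,-0.132,0,0],[-1,0.08,-0.176,0,0],[-1,0.09,-0.22,0,0],[-1,0.1,-0.262,0,0],[-1,0.1,-0.262,0,0],[-1,0.1,-0.262,0,0]],
])

```text
t: 1.95
tool_pos: [0.4815, -0.0387, 0.3024]
orientation: [0.094, -3.14, -0.001]
force: [-0.2, -0.9, 0.4]
opening: 0.0929
```

```bash
python3 - <<'E'
from h import *
s=sensors.read_state(); print(s["tool_pos"],s["q"],s["force"])
w=read_camera("wrist"); np.savez("w1.npz",**w); cv2.imwrite("pics/w1.png",w["color"][:,:,::-1])
E
```

```text
[ 0.48146405 -0.03870253  0.30243983] [-1.86676792e-01 -2.07843000e-01  1.69177882e+00  3.50567216e-04
  1.65823895e+00 -1.81701203e+00] [-0.18262742 -0.85909917  0.37692442]
```

View pics/w1.png

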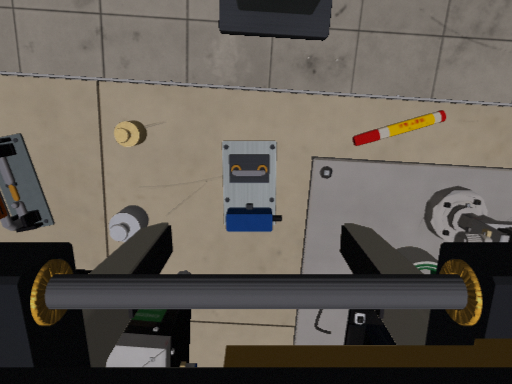

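The cell is at (250,185): plate from (222,141) to (277,230), bar near (250,172) between brass nuts at (237,169) and (263,169). Measuring the plate and the bar height.

```bash
cat > m.py <<'E'
from h import *
import sys
def run(w,f,u0,u1,v0,v1,name):
    cv2.imwrite(name,cv2.resize(w["color"][v0:v1,u0:u1,::-1],None,fx=f,fy=f,interpolation=cv2.INTER_CUBIC))
E
python3 - <<'E'
from m import *
w=dict(np.load("w1.npz")); run(w,8,210,290,130,200,"pics/w1c.png")
P=cloud(w); np.set_printoptions(linewidth=220,suppress=True)
print((P[160:182:2,226:275:3,2]*1000).round(0))
print((P[195:205,228:270,2]*1000).mean(),(P[100:125,170:330,2]*1000).mean())
E
```

```text
[[ 6. 13. 13. 15. 12. 15. 15. 13. 13. 13. 14. 13. 15. 13. 14.  5.  6.]
 [ 6. 15. 13. 14. 14. 13. 13. 14. 15. 13. 13. 13. 13. 14. 15.  6.  6.]
 [ 6. 12. 15. 16. 12. 13. 14. 13. 13. 14. 13. 13. 16. 14. 14.  8.  7.]
 [ 6. 15. 19. 21. 21. 14. 13. 13. 13. 13. 14. 19. 20. 18. 12.  7.  6.]
 [ 6. 12. 18. 32. 18. 14. 14. 14. 14. 15. 14. 18. 31. 18. 14.  5.  7.]
 [ 7. 14. 35. 43. 45. 44. 45. 47. 45. 45. 45. 46. 41. 18. 14.  6.  8.]
 [ 7. 15. 42. 47. 47. 45. 46. 47. 48. 48. 49. 48. 44. 20. 12.  7.  6.]
 [ 6. 13. 15. 46. 48. 48. 48. 47. 48. 47. 47. 47. 45. 13. 12.  6.  7.]
 [ 8. 13. 13. 14. 13. 13. 13. 13. 13. 13. 14. 13. 15. 13. 15.  6.  7.]
 [ 8. 12. 14. 13. 14. 13. 15. 13. 13. 14. 13. 14. 15. 13. 13.  7.  7.]
 [ 6. 13. 12. 14. 13. 15. 14. 13. 13. 14. 14. 14. 13. 13. 12.  7.  7.]]
9.074496518938433 1.6906992124021947
```

View pics/w1c.png

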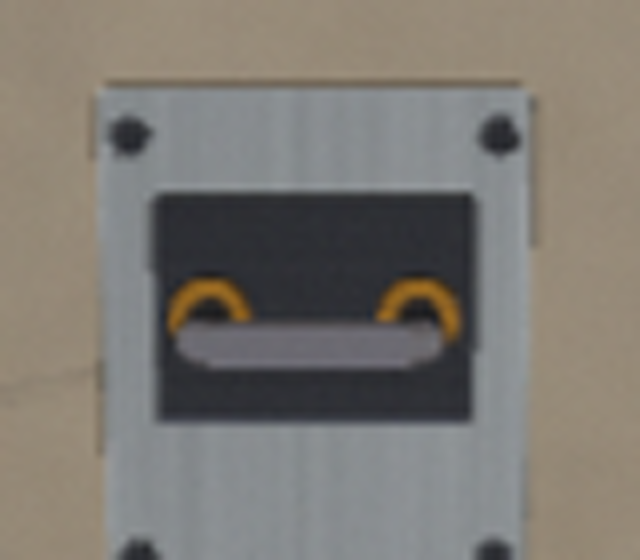

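```bash
cat >> m.py <<'E'
def cell(w,bz=.044):
    P=cloud(w); v,u=np.indices(P.shape[:2])
    c0=np.array([.49,-.05])
    m=(P[...,2]>.0035)&(abs(P[...,0]-.51)<.085)&(abs(P[...,1]+.05)<.065)&(P[...,2]<.06)
    m=cv2.morphologyEx(m.astype(np.uint8),cv2.MORPH_OPEN,np.ones((3,3)))
    k,l,st,ce=cv2.connectedComponentsWithStats(m); i=1+np.argmax(st[1:,4]); m=l==i
    pl=m&(P[...,2]<.0105)
    r=cv2.minAreaRect(P[pl][:,:2].astype(np.float32)); print("plate visible rect",r, P[pl][:,2].mean())
    b=m&(P[...,2]>.036)&(abs((P[...,0]-.49))<.02)
    hsv=cv2.cvtColor(w["color"],cv2.COLOR_RGB2HSV)
    q=P[b]; print("bar n",b.sum(),"x",np.percentile(q[:,0],[2,50,98]).round(4),"y",np.percentile(q[:,1],[2,50,98]).round(4),"z pct",np.percentile(q[:,2],[5,50,80,90,95]).round(4))
    r2=cv2.minAreaRect(np.argwhere(b)[:,::-1].astype(np.float32)); bx=cv2.boxPoints(r2); W=np.array([onz(w,p,bz)[:2] for p in bx]); print("bar box",r2,"centre",W.mean(0).round(4)); print(W.round(4))
    bl=cv2.inRange(hsv,(100,120,40),(130,255,255))>0; bl&=m&(P[...,2]>.036)
    if bl.sum(): print("block",cv2.minAreaRect(P[bl][:,:2].astype(np.float32)))
E
python3 - <<'E'
from m import *
cell(dict(np.load("w1.npz")))
E
```

```text
plate visible rect ((0.5157672762870789, -0.04555334523320198), (0.12231665104627609, 0.07591721415519714), 3.4426181316375732) 0.006666946648057211
bar n 197 x [0.4875 0.4913 0.4955] y [-0.0667 -0.0469 -0.0264] z pct [0.0413 0.0462 0.0474 0.0479 0.0482]
bar box ((248.0, 172.0), (6.0, 32.0), 90.0) centre [ 0.4912 -0.0471]
[[ 0.4885 -0.0679]
 [ 0.486  -0.0266]
 [ 0.4939 -0.0261]
 [ 0.4964 -0.0676]]
block ((0.5610978603363037, -0.04272393509745598), (0.024228231981396675, 0.061771176755428314), 3.30135178565979)
```

```bash
python3 - <<'E'
from m import *
s=sensors.read_state(); print(s["t"],s["tool_pos"],s["orientation"])
c=read_camera("top"); P=cloud(c)
for x0 in np.arange(.56,.80,.02):
    print(round(x0,2),[round(float(np.percentile(P[(abs(P[...,0]-x0)<.01)&(abs(P[...,1]-y)<.03)][:,2],95)),3) for y in (-.27,-.32,-.37,-.42,-.47)])
E
```

```text
2.0 [ 0.48143062 -0.0377251   0.30256651] [ 9.63569419e-02 -3.13988272e+00 -8.30503850e-04]
0.56 [0.004, 0.008, 0.089, 0.004, 0.004]
0.58 [0.004, 0.011, 0.054, 0.005, 0.005]
0.6 [0.004, 0.006, 0.025, 0.005, 0.005]
0.62 [0.004, 0.004, 0.004, 0.004, 0.004]
0.64 [0.181, 0.182, 0.182, 0.182, 0.182]
0.66 [0.183, 0.184, 0.184, 0.184, 0.184]
0.68 [0.183, 0.183, 0.182, 0.182, 0.182]
0.7 [0.179, 0.179, 0.179, 0.179, 0.179]
0.72 [0.18, 0.18, 0.179, 0.18, 0.18]
0.74 [0.18, 0.18, 0.179, 0.179, 0.179]
0.76 [0.179, 0.179, 0.179, 0.18, 0.187]
0.78 [0.179, 0.18, 0.227, 0.25, 0.246]
```

play_rows([
  [[-1,0.01,-0.045,0,0.03],[-1,0.02,-0.09,0,0.06],[-1,0.03,-0.135,-0.01,0.1],[-1,0.04,-0.18,-0.02,0.13],[-1,0.05,-0.225,-0.03,0.16],[-1,0.055,-0.27,-0.04,0.19],[-1,0.056,-0.31,-0.04,0.19],[-1,0.056,-0.324,-0.04,0.19]],
])

```text
t: 2.85
tool_pos: [0.5376, -0.3635, 0.2616]
orientation: [0.394, -3.115, -0.001]
force: [0.8, -0.1, -0.0]
opening: 0.0932
```

play_rows([
  [[-1,0,0,0,0],[-1,0,0,0,0]],
])

```text
t: 3.05
tool_pos: [0.5383, -0.3601, 0.2629]
orientation: [-0.397, 3.116, 0.001]
force: [-0.4, 0.7, -0.1]
opening: 0.0928
```

```bash
python3 - <<'E'
from h import *
s=sensors.read_state(); print(s["t"],s["tool_pos"],s["orientation"],s["q"])
w=read_camera("wrist"); np.savez("w2.npz",**w); cv2.imwrite("pics/w2.png",w["color"][:,:,::-1])
P=cloud(w); hsv=cv2.cvtColor(w["color"],cv2.COLOR_RGB2HSV)
m=cv2.inRange(hsv,(5,150,100),(20,255,255))>0
m&=(P[...,2]>.078)&(P[...,2]<.1)&(abs(P[...,0]-.545)<.05)&(abs(P[...,1]+.372)<.05)
r=cv2.minAreaRect(P[m][:,:2].astype(np.float32)); print("grip top",m.sum(),r,np.median(P[m],0))
r=cv2.minAreaRect(np.argwhere(m)[:,::-1].astype(np.float32)); W=np.array([onz(w,p,.089)[:2] for p in cv2.boxPoints(r)]); print(r,W.round(4),W.mean(0))
m=(P[...,2]>.003)&(abs(P[...,0]-.53)<.1)&(abs(P[...,1]+.37)<.07)&(P[...,2]<.04)
r=cv2.minAreaRect(P[m][:,:2].astype(np.float32)); print("cradle",m.sum(),r)
E
```

```text
3.05 [ 0.53828543 -0.36008821  0.26293571] [-3.97192594e-01  3.11592429e+00  8.37095421e-04] [-6.69118393e-01  2.49051173e-01  1.29975987e+00  6.98039807e-04
  1.59284421e+00 -2.49347547e+00]
grip top 762 ((0.5469831824302673, -0.3717171847820282), (0.04363037645816803, 0.019170526415109634), 14.197564125061035) [ 0.54596038 -0.37175221  0.08733666]
((242.0, 182.0), (40.0, 18.0), 90.0) [[ 0.5277 -0.3857]
 [ 0.5231 -0.3679]
 [ 0.5643 -0.3574]
 [ 0.5691 -0.3758]] [ 0.54606548 -0.37168621]
cradle 3233 ((0.5321803689002991, -0.3780244290828705), (0.14348340034484863, 0.09634552150964737), 12.356508255004883)
```

View pics/w2.png

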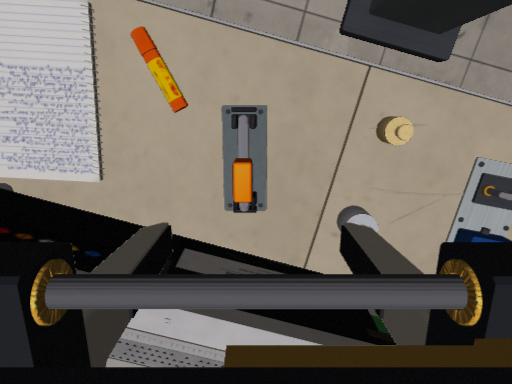

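The grip is at (242,182) and lies along the image's vertical, so the yaw is aligned. Its centre is (0.5465, -0.3717) at yaw about 14.4°. Descending.

play_rows([
  [[-1,0.008,-0.0116,-0.03,0],[-1,0.008,-0.0116,-0.07,0],[-1,0.008,-0.0116,-0.11,0],[-1,0.008,-0.0116,-0.14,0],[-1,0.008,-0.0116,-0.14,0],[-1,0.008,-0.0116,-0.14,0]],
])

```text
t: 3.7
tool_pos: [0.5461, -0.3721, 0.1236]
orientation: [-0.398, 3.116, 0.0]
force: [1.5, 0.5, 0.3]
opening: 0.0927
```

```bash
python3 - <<'E'
from h import *
s=sensors.read_state(); print(s["t"],s["tool_pos"],s["orientation"],s["force"])
w=read_camera("wrist"); np.savez("w3.npz",**w); cv2.imwrite("pics/w3.png",w["color"][:,:,::-1])
P=cloud(w); hsv=cv2.cvtColor(w["color"],cv2.COLOR_RGB2HSV)
m=cv2.inRange(hsv,(5,150,100),(20,255,255))>0
m&=(P[...,2]>.08)&(P[...,2]<.1)&(abs(P[...,0]-.545)<.05)&(abs(P[...,1]+.372)<.05)
r=cv2.minAreaRect(P[m][:,:2].astype(np.float32)); print("grip top",m.sum(),r,np.median(P[m],0))
E
```

```text
3.7 [ 0.54608775 -0.37209406  0.12358242] [-3.97692986e-01  3.11628256e+00  4.60660312e-04] [1.5138761  0.50145327 0.27806297]
grip top 2014 ((0.5467171669006348, -0.3715912103652954), (0.04345798119902611, 0.019450409337878227), 13.764914512634277) [ 0.54513144 -0.37192517  0.08732715]
```

View pics/w3.png

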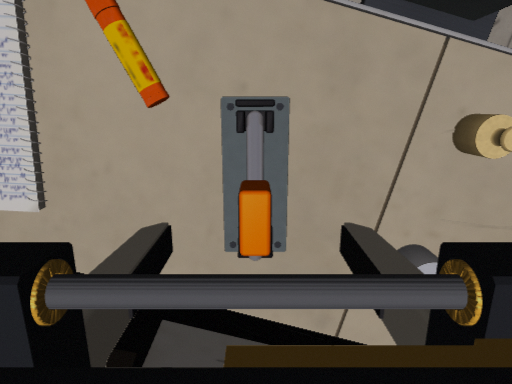

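Hook centred between the jaws at (255,215). Descending and gripping.

play_rows([
  [[-1,0,0,-0.02,0],[-1,0.0005,0.0003,-0.04,0],[-1,0.0005,0.0003,-0.055,0],[-1,0.0005,0.0003,-0.055,0],[1,0.0005,0.0003,-0.055,0],[1,0.0005,0.0003,-0.055,0],[1,0.0005,0.0003,-0.055,0],[1,0.0005,0.0003,-0.055,0]],
], force=50)

```text
t: 4.55
tool_pos: [0.5465, -0.3737, 0.0686]
orientation: [-0.395, 3.116, -0.002]
force: [0.1, 0.1, 0.6]
opening: 0.0654
```

play_rows([
  [[1,0,0,0,0],[1,0,0,0,0],[1,0,0,0,0]],
])

```text
t: 4.85
tool_pos: [0.5461, -0.3733, 0.0676]
orientation: [0.395, -3.117, -0.0]
force: [0.1, -0.7, 0.5]
opening: 0.0413
```

play_rows([
  [[1,0,0,0,0],[1,0,0,0,0],[1,0,0,0,0],[1,0,0,0,0],[1,0,0,0,0]],
])

```text
t: 5.35
tool_pos: [0.546, -0.3733, 0.0676]
orientation: [0.395, -3.117, 0.0]
force: [0.1, -0.2, -0.1]
opening: 0.0199
```

play_rows([
  [[1,0,0,0.01,0],[1,0,0,0.03,0],[1,0,0,0.06,0],[1,0,0,0.1,0],[1,0,0,0.13,0],[1,-0.004,0.03,0.15,-0.02],[1,-0.01,0.07,0.15,-0.05],[1,-0.018,0.11,0.15,-0.08]],
])

```text
t: 6.15
tool_pos: [0.5282, -0.2626, 0.2193]
orientation: [-0.267, 3.128, -0.002]
force: [0.1, 0.5, -2.2]
opening: 0.0195
```

play_rows([
  [[1,-0.008,0.045,0,-0.03],[1,-0.016,0.09,0,-0.06],[1,-0.024,0.135,0,-0.09],[1,-0.032,0.175,0,-0.11],[1,-0.038,0.205,0,-0.11],[1,-0.0385,0.216,0,-0.11],[1,-0.0385,0.216,0,-0.11],[1,-0.0385,0.216,0,-0.11]],
])

```text
t: 6.95
tool_pos: [0.4898, -0.048, 0.2179]
orientation: [-0.098, 3.14, -0.001]
force: [0.1, -0.6, -1.8]
opening: 0.0198
```

```bash
python3 - <<'E'
from h import *
s=sensors.read_state(); o=s["orientation"]; print(s["t"],s["tool_pos"],o,np.degrees(2*np.arctan2(o[1],o[0]))%360,s["force"],s["opening"])
for n in("wrist","scene"):
    w=read_camera(n); np.savez(n+"4.npz",**w); cv2.imwrite(f"pics/{n}4.png",w["color"][:,:,::-1])
w=cv2.resize(w["color"][130:270,180:330,::-1],None,fx=4,fy=4,interpolation=cv2.INTER_CUBIC); cv2.imwrite("pics/sc4.png",w)
E
```

```text
6.95 [ 0.48983603 -0.04800236  0.21794089] [-9.80666117e-02  3.13967076e+00 -1.13750095e-03] 183.578067394303 [ 0.05924307 -0.60868161 -1.79508155] 0.019803629121306225
```

View pics/wrist4.png

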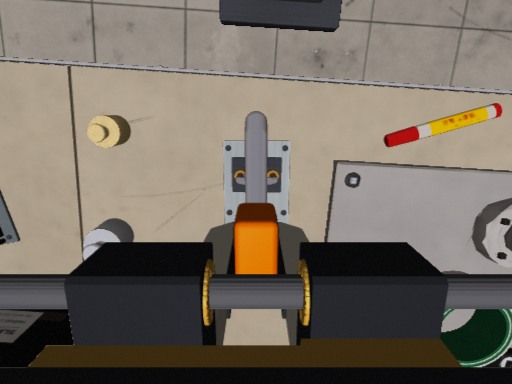

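View pics/sc4.png

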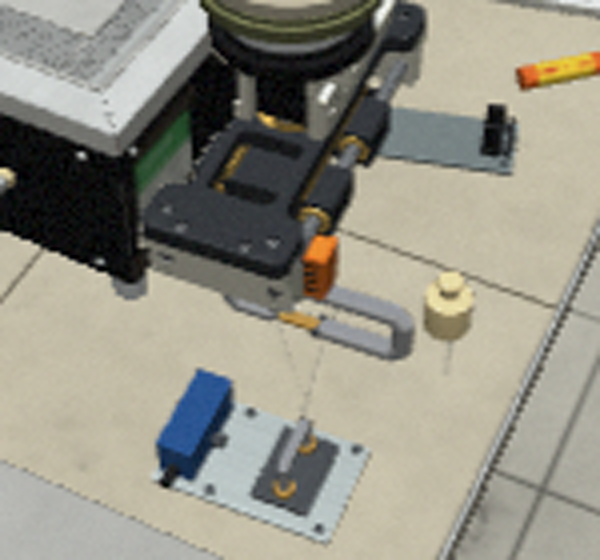

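Hook held level, nose toward the blue block, with the bar centred under it ((236..277, 178) against ring column 256). I'll check the small stud in front of the block.

```bash
python3 - <<'E'
from h import *
w=dict(np.load("w1.npz")); P=cloud(w); a=np.radians(3.45); o=np.array([.491,-.047])
d=P[...,:2]-o; X=d[...,0]*np.cos(a)+d[...,1]*np.sin(a); Y=-d[...,0]*np.sin(a)+d[...,1]*np.cos(a)
for x in range(20,64,4):
    m=(abs(X-x/1000)<.002)&(abs(Y)<.006); print(x,(P[m][:,2]*1000).round(0).astype(int)[:40])
E
```

```text
20 [15 15 14 13 14 13 13 12 14 15 14 13 12 12 13 14]
24 [6 6 7 6 7 6 5 6 7 6 7 6 5 7 7 7 7 7 9]
28 [6 7 7 6 5 6 7 7 7 8 8 7 7 7 5 7 7 7 6 7 7]
32 [7 8 7 7 7 6 5 6 5 8 8 7 7 6 6 7 7 7 6 5 7 7 6 6 7 7]
36 [7 6 6 5 7 7 8 5 7 7 6 7 8 9 8 6 7 6 6 7 8 8 8]
40 [6 6 6 6 8 7 7 6 7 6 7 8 7 7 6 8 7 6 7 4 6 9]
44 [7 7 6 6 5 7 8 7 7 6 6 6 7 6 6 7 5 7 6 6 6 6 7 6 8 7 6]
48 [6 6 6 7 6 5 7 7 7 6 5 7 6 7 8 7 6 7 6 8 6 7 6 6 7]
52 [ 5  6  6  6  6  7  7  7  7  7  7  6 13 13 12 14 13 14  7  7 18 18 18 17
 19 19 16 18 20 20 19 19 17 17 18 20 19 19 19]
56 [ 6  6  7  7  7 17 17  6 17 19 20 19 20 18 16 17 18 20 19 23 19 18 15 21
 21 19 25 26 25 29 29 29 29 33 35 33 34 38 38 38]
60 [ 6  7 14 19 18 19 18 18 24 23 24 24 23 27 27 28 27 33 33 32 33 37 37 38
 37 39 39 39 39 38 38 40 40 40 40 42 39 41 40 40]
```

play_rows([
  [[1,0,0.001,-0.03,0],[1,0,0.001,-0.06,0],[1,0,0.001,-0.085,0],[1,0,0.001,-0.1,0],[1,0,0.001,-0.106,0],[1,0,0.001,-0.106,0],[1,0,0.001,-0.106,0],[1,0,0.001,-0.106,0]],
])

```text
t: 7.85
tool_pos: [0.4907, -0.0466, 0.1132]
orientation: [-0.097, 3.138, -0.001]
force: [-1.0, -1.3, -1.6]
opening: 0.0201
```

```bash
cat > look.py <<'E'
from h import *
import sys
k=sys.argv[1]
s=sensors.read_state(); o=s["orientation"]; print(s["t"],s["tool_pos"].round(4),np.degrees(2*np.arctan2(o[1],o[0]))%360,s["force"].round(2),s["wrist_torque"].round(3),s["opening"])
w=read_camera("scene"); np.savez("scene"+k+".npz",**w)
a=w["color"][200:270,200:290,::-1]
cv2.imwrite(f"pics/sc{k}.png",cv2.resize(a,None,fx=8,fy=8,interpolation=cv2.INTER_CUBIC))
E
python3 look.py 5
```

```text
7.85 [ 0.4907 -0.0466  0.1132] 183.55806469592181 [-0.96 -1.34 -1.63] [ 0.06  -0.044  0.085] 0.020088943158822033
```

View pics/sc5.png

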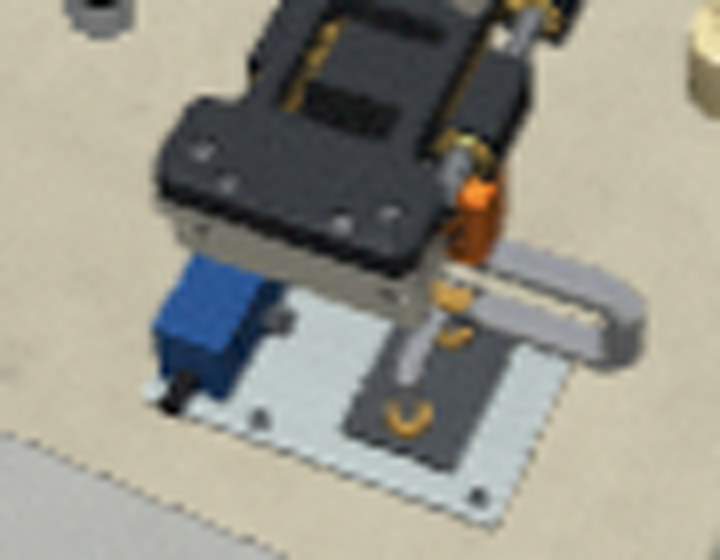

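play_rows([
  [[1,-0.0005,0,-0.004,0],[1,-0.0005,0,-0.008,0],[1,-0.0005,0,-0.009,0],[1,-0.0005,0,-0.009,0]],
])

```text
t: 8.3
tool_pos: [0.4887, -0.0462, 0.1022]
orientation: [0.098, -3.139, -0.0]
force: [-0.2, 0.7, -2.8]
opening: 0.0199
```

play_rows([
  [[1,0,0,-0.001,0],[1,0,0,-0.002,0],[1,0,0,-0.002,0]],
])

```text
t: 8.6
tool_pos: [0.489, -0.0463, 0.1005]
orientation: [0.098, -3.14, -0.0]
force: [0.6, 0.3, -3.0]
opening: 0.0198
```

play_rows([
  [[1,0,0,-0.001,0],[1,0,0,-0.002,0],[1,0,0,-0.002,0]],
])

```text
t: 8.9
tool_pos: [0.4892, -0.0463, 0.0988]
orientation: [-0.098, 3.14, -0.0]
force: [-2.2, 0.7, 1.1]
opening: 0.0199
```

play_rows([
  [[1,0,0,-0.001,0],[1,0,0,-0.002,0],[1,0,0,-0.002,0]],
])

```text
t: 9.2
tool_pos: [0.489, -0.0463, 0.0965]
orientation: [0.098, -3.14, 0.0]
force: [-1.1, -0.4, 1.3]
opening: 0.0198
```

play_rows([
  [[1,0,0,-0.002,0],[1,0,0,-0.004,0],[1,0,0,-0.006,0],[1,0,0,-0.006,0]],
])

```text
t: 9.6
tool_pos: [0.4893, -0.0463, 0.0906]
orientation: [-0.098, 3.14, -0.0]
force: [-0.5, 0.6, 2.9]
opening: 0.0198
```

play_rows([
  [[1,0,0,-0.002,0],[1,0,0,-0.004,0],[1,0,0,-0.006,0],[1,0,0,-0.006,0]],
])

```text
t: 10.0
tool_pos: [0.4884, -0.0463, 0.084]
orientation: [0.098, -3.139, -0.0]
force: [-1.9, -0.8, 2.5]
opening: 0.0196
```

play_rows([
  [[1,0,0,-0.0015,0],[1,0,0,-0.003,0],[1,0,0,-0.003,0]],
])

```text
t: 10.3
tool_pos: [0.4886, -0.0462, 0.0812]
orientation: [0.098, -3.139, -0.0]
force: [-2.3, -0.2, 2.6]
opening: 0.0198
```

play_rows([
  [[1,0,0,-0.001,0],[1,0,0,-0.002,0],[1,0,0,-0.002,0]],
])

```text
t: 10.6
tool_pos: [0.4887, -0.0462, 0.0793]
orientation: [0.098, -3.139, -0.0]
force: [-3.2, -1.0, 1.9]
opening: 0.0199
```

play_rows([
  [[1,0,0,-0.0015,0],[1,0,0,-0.003,0],[1,0,0,-0.003,0]],
])

```text
t: 10.9
tool_pos: [0.4882, -0.0462, 0.0758]
orientation: [0.098, -3.138, -0.0]
force: [-4.1, -0.8, -1.4]
opening: 0.0201
```

play_rows([
  [[1,0,0,-0.001,0],[1,0,0,-0.002,0],[1,0,0,-0.002,0]],
])

```text
t: 11.2
tool_pos: [0.4883, -0.0462, 0.074]
orientation: [0.098, -3.138, -0.0]
force: [-5.8, -0.4, -2.5]
opening: 0.0197
```

play_rows([
  [[1,0,0,-0.0007,0],[1,0,0,-0.0007,0]],
])

```text
t: 11.4
tool_pos: [0.4884, -0.0462, 0.0733]
orientation: [0.098, -3.139, -0.0]
force: [-5.2, -1.6, -1.7]
opening: 0.0196
```

play_rows([
  [[1,0,0,-0.0007,0],[1,0,0,-0.0007,0]],
])

```text
t: 11.6
tool_pos: [0.4883, -0.0462, 0.0726]
orientation: [0.098, -3.138, -0.0]
force: [-5.9, -1.0, -2.8]
opening: 0.0198
```

The gate tip has slipped past and the bar is about 25 mm in. Drawing back along the cell's -x.

play_rows([
  [[1,-0.003,-0.0002,0.0003,0],[1,-0.006,-0.0004,0.0005,0],[1,-0.009,-0.0006,0.0005,0],[1,-0.012,-0.0008,0.0005,0],[1,-0.012,-0.0008,0.0005,0]],
])

```text
t: 12.1
tool_pos: [0.4769, -0.0471, 0.0739]
orientation: [-0.098, 3.14, -0.0]
force: [0.7, -1.3, -2.1]
opening: 0.0199
```

play_rows([
  [[1,-0.003,-0.0002,0,0],[1,-0.006,-0.0004,0,0],[1,-0.009,-0.0006,0,0],[1,-0.011,-0.0007,0,0],[1,-0.011,-0.0007,0,0]],
])

```text
t: 12.6
tool_pos: [0.4657, -0.0478, 0.0737]
orientation: [0.098, -3.14, -0.0]
force: [-0.2, 0.2, -2.3]
opening: 0.0196
```

```bash
python3 look.py 6
```

```text
12.6 [ 0.4657 -0.0478  0.0737] 183.56150695661952 [-0.18  0.19 -2.3 ] [-0.018 -0.012 -0.002] 0.019640184041568268
```

View pics/sc6.png

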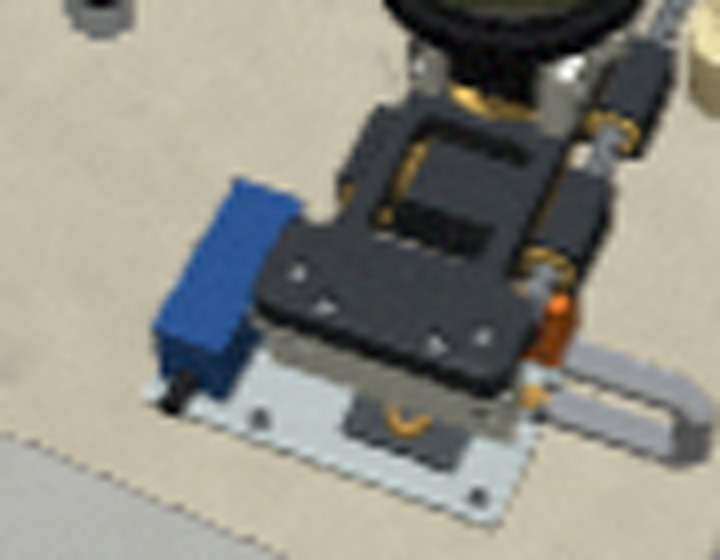

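The gate looks shut: the brass is back in line at (535,390) and the side force is gone. Now I'll seat it gently.

play_rows([
  [[1,-0.0015,-0.0001,0,0],[1,-0.003,-0.0002,0,0],[1,-0.003,-0.0002,0,0]],
])

```text
t: 12.95
tool_pos: [0.4629, -0.048, 0.0737]
orientation: [0.098, -3.14, 0.0]
force: [-0.3, 0.3, -1.9]
opening: 0.0196
```

play_rows([
  [[1,-0.0005,0,0,0],[1,-0.001,-0.0001,0,0],[1,-0.001,-0.0001,0,0]],
])

```text
t: 13.25
tool_pos: [0.4622, -0.0481, 0.0738]
orientation: [-0.098, 3.14, 0.0]
force: [1.3, 0.5, -2.7]
opening: 0.0198
```

play_rows([
  [[1,-0.0005,0,0,0],[1,-0.0005,0,0,0]],
])

```text
t: 13.45
tool_pos: [0.4618, -0.0481, 0.0738]
orientation: [-0.098, 3.139, -0.0]
force: [2.2, -0.0, -3.8]
opening: 0.0199
```

play_rows([
  [[1,-0.0005,0,0,0],[1,-0.0005,0,0,0]],
])

```text
t: 13.65
tool_pos: [0.4614, -0.0481, 0.0739]
orientation: [-0.098, 3.139, -0.0]
force: [3.2, 0.6, -3.5]
opening: 0.0201
```

play_rows([
  [[1,-0.0005,0,0,0],[1,-0.0005,0,0,0]],
])

```text
t: 13.85
tool_pos: [0.461, -0.0481, 0.0739]
orientation: [-0.098, 3.139, -0.0]
force: [5.2, -0.6, -5.8]
opening: 0.0197
```

play_rows([
  [[1,0,0,0,0],[1,0,0,0,0]],
])

```text
t: 14.05
tool_pos: [0.4609, -0.0481, 0.0739]
orientation: [-0.098, 3.139, -0.0]
force: [5.4, 0.2, -5.7]
opening: 0.0202
```

play_rows([
  [[1,0,0,-0.0007,0],[1,0,0,-0.0007,0]],
])

```text
t: 14.25
tool_pos: [0.4611, -0.0481, 0.0735]
orientation: [-0.098, 3.139, -0.0]
force: [4.3, -0.2, -1.6]
opening: 0.0194
```

play_rows([
  [[1,-0.0004,0,0,0],[1,-0.0004,0,0,0]],
])

```text
t: 14.45
tool_pos: [0.4608, -0.0481, 0.0735]
orientation: [-0.098, 3.139, -0.0]
force: [5.0, 0.9, -0.9]
opening: 0.0196
```

play_rows([
  [[1,-0.0005,0,0,0],[1,-0.0008,-0.0001,0,0],[1,-0.0008,-0.0001,0,0]],
])

```text
t: 14.75
tool_pos: [0.4603, -0.0482, 0.0736]
orientation: [-0.098, 3.138, -0.0]
force: [8.0, 0.1, -2.4]
opening: 0.0197
```

play_rows([
  [[1,-0.0003,0,-0.0002,0],[1,-0.0003,0,-0.0002,0]],
])

```text
t: 14.95
tool_pos: [0.4602, -0.0482, 0.0735]
orientation: [-0.098, 3.137, -0.0]
force: [7.0, 0.5, -2.7]
opening: 0.0198
```

play_rows([
  [[1,0,0,0,0],[1,0,0,0,0]],
])

```text
t: 15.15
tool_pos: [0.4602, -0.0482, 0.0735]
orientation: [-0.098, 3.137, -0.0]
force: [8.3, 1.0, -2.2]
opening: 0.0196
```

play_rows([
  [[1,0,0,0,0],[1,0,0,0,0]],
])

```text
t: 15.35
tool_pos: [0.4602, -0.0482, 0.0735]
orientation: [-0.098, 3.137, -0.0]
force: [7.2, 0.1, -2.6]
opening: 0.0199
```

play_rows([
  [[1,0,0,0,0],[1,0,0,0,0]],
])

```text
t: 15.55
tool_pos: [0.4603, -0.0482, 0.0735]
orientation: [-0.098, 3.137, -0.0]
force: [6.8, 0.9, -2.1]
opening: 0.0195
```

play_rows([
  [[1,0,0,0,0],[1,0,0,0,0]],
])

```text
t: 15.75
tool_pos: [0.4603, -0.0482, 0.0735]
orientation: [-0.098, 3.137, -0.0]
force: [7.9, 1.0, -2.1]
opening: 0.0197
```

```bash
python3 look.py 7
```

```text
15.75 [ 0.4603 -0.0482  0.0735] 183.5643444009841 [ 7.87  0.97 -2.11] [ 0.279 -1.537  0.073] 0.01972081051371472
```

View pics/sc7.png

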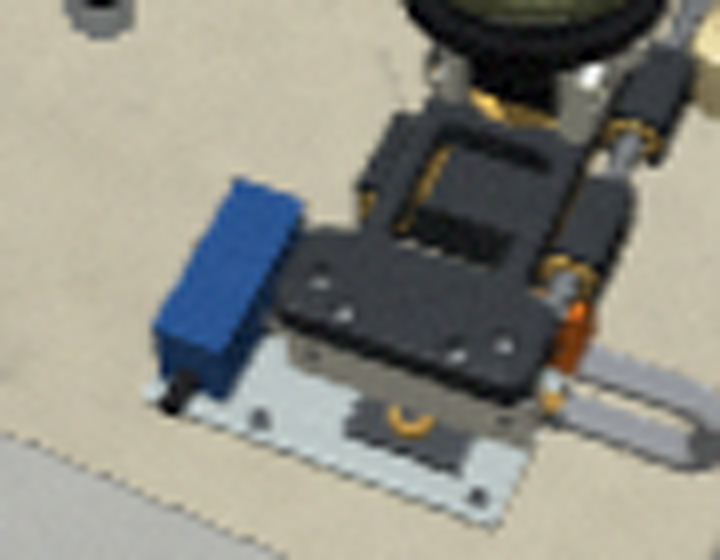

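play_rows([
  [[1,-0.0002,0,0,0],[1,-0.0002,0,0,0],[1,-0.0002,0,0,0],[1,-0.0002,0,0,0]],
])

```text
t: 16.2
tool_pos: [0.4601, -0.0482, 0.0735]
orientation: [-0.098, 3.137, -0.0]
force: [8.7, 1.5, -1.9]
opening: 0.0197
```

play_rows([
  [[1,0,0,0,0],[1,0,0,0,0],[1,0,0,0,0]],
])

```text
t: 16.5
tool_pos: [0.4601, -0.0482, 0.0735]
orientation: [-0.098, 3.137, -0.0]
force: [8.5, 1.6, -3.1]
opening: 0.0194
```

play_rows([
  [[1,0,0,0,0],[1,0,0,0,0],[1,0,0,0,0]],
])

```text
t: 16.8
tool_pos: [0.4601, -0.0482, 0.0735]
orientation: [-0.098, 3.137, -0.0]
force: [8.7, 2.0, -3.5]
opening: 0.0199
```

Hold is steady at about 8.5 N. Easing off, lowering the ring onto the bar, then releasing.

play_rows([
  [[1,0.0008,0,0,0],[1,0.0016,0.0001,-0.0005,0],[1,0.002,0.0001,-0.001,0],[1,0.002,0.0001,-0.001,0]],
])

```text
t: 17.2
tool_pos: [0.4611, -0.0482, 0.072]
orientation: [-0.098, 3.14, -0.0]
force: [4.4, -1.0, 1.4]
opening: 0.0195
```

play_rows([
  [[1,0,0,-0.0007,0],[1,0,0,-0.0007,0]],
])

```text
t: 17.4
tool_pos: [0.4611, -0.0482, 0.0713]
orientation: [-0.098, 3.139, -0.0]
force: [4.3, 0.7, 0.8]
opening: 0.0193
```

play_rows([
  [[1,0,0,-0.0007,0],[1,0,0,-0.0007,0]],
])

```text
t: 17.6
tool_pos: [0.4614, -0.0481, 0.071]
orientation: [-0.098, 3.139, -0.0]
force: [3.1, 0.6, 5.0]
opening: 0.0195
```

play_rows([
  [[1,0.0008,0,0.0004,0],[1,0.0008,0,0.0004,0],[1,0.0008,0,0.0004,0]],
])

```text
t: 17.9
tool_pos: [0.4617, -0.0481, 0.071]
orientation: [-0.098, 3.14, -0.0]
force: [1.6, 0.2, 5.2]
opening: 0.0195
```

play_rows([
  [[0.3,0,0,0,0],[0,0,0,0,0],[-0.3,0,0,0,0],[-0.6,0,0,0,0],[-1,0,0,0,0],[-1,0,0,0,0],[-1,0,0,0,0],[-1,0,0,0,0]],
])

```text
t: 18.7
tool_pos: [0.4616, -0.048, 0.0708]
orientation: [0.098, -3.14, -0.0]
force: [0.1, -0.7, 0.7]
opening: 0.0793
```

play_rows([
  [[-1,0,0,0,0],[-1,0,0,0,0],[-1,0,0,0,0],[-1,0,0,0,0]],
])

```text
t: 19.1
tool_pos: [0.4617, -0.0481, 0.0708]
orientation: [0.098, -3.14, -0.0]
force: [0.1, -0.1, -0.5]
opening: 0.093
```

```bash
python3 look.py 8; python3 -c "
from h import *
w=read_camera('wrist'); cv2.imwrite('pics/w8.png',w['color'][:,:,::-1])"
```

```text
19.1 [ 0.4617 -0.0481  0.0708] 183.56336527777714 [ 0.14 -0.09 -0.48] [-0.015 -0.023 -0.023] 0.09297667819573809
```

View pics/w8.png

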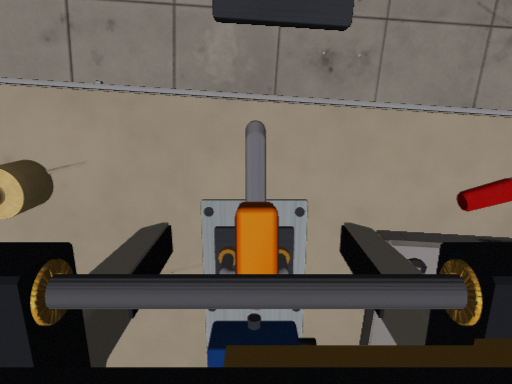

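View pics/sc8.png

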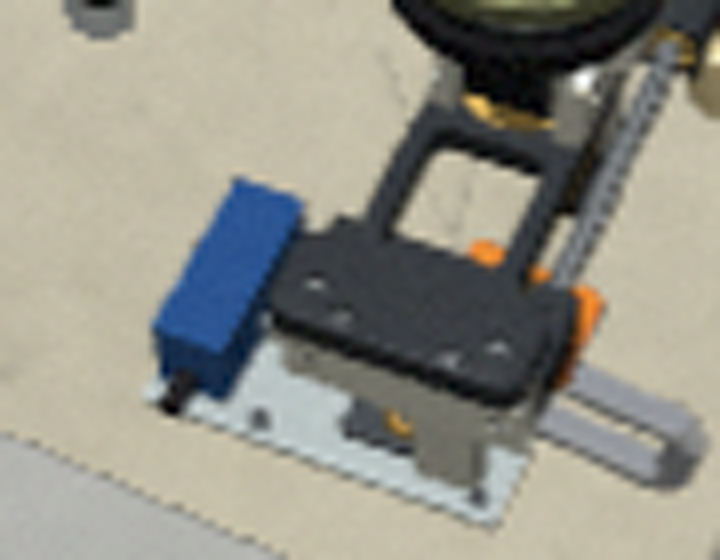

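The jaws are clear of the hook, which is upright and centred at (256,240). Retreating straight up.

play_rows([
  [[-1,0,0,0.015,0],[-1,0,0,0.045,0],[-1,0,0,0.09,0],[-1,0,0,0.135,0],[-1,0,0,0.18,0],[-1,0,0,0.2,0],[-1,0,0,0.2,0]],
])

```text
t: 19.9
tool_pos: [0.4636, -0.0485, 0.2752]
orientation: [-0.097, 3.133, -0.003]
force: [-0.7, 0.4, -0.4]
opening: 0.093
```

play_rows([
  [[-1,-0.02,0.045,0,0],[-1,-0.04,0.09,0,0],[-1,-0.05,0.135,0,0],[-1,-0.06,0.18,0,0],[-1,-0.06,0.2,0,0],[-1,-0.06,0.2,0,0]],
])

```text
t: 20.5
tool_pos: [0.4005, 0.154, 0.2692]
orientation: [0.104, -3.138, -0.0]
force: [-0.0, -0.4, -0.3]
opening: 0.0931
```

```bash
python3 look.py 9; python3 -c "
from h import *
w=read_camera('wrist'); cv2.imwrite('pics/w9.png',w['color'][:,:,::-1])
w=read_camera('top'); cv2.imwrite('pics/t9.png',cv2.resize(w['color'][150:245,140:380,::-1],None,fx=3.3,fy=3.3,interpolation=cv2.INTER_CUBIC))"
```

```text
20.5 [0.4005 0.154  0.2692] 183.78803825862676 [-0.02 -0.45 -0.27] [ 0.043 -0.036  0.013] 0.09307562170396348
```

View pics/sc9.png

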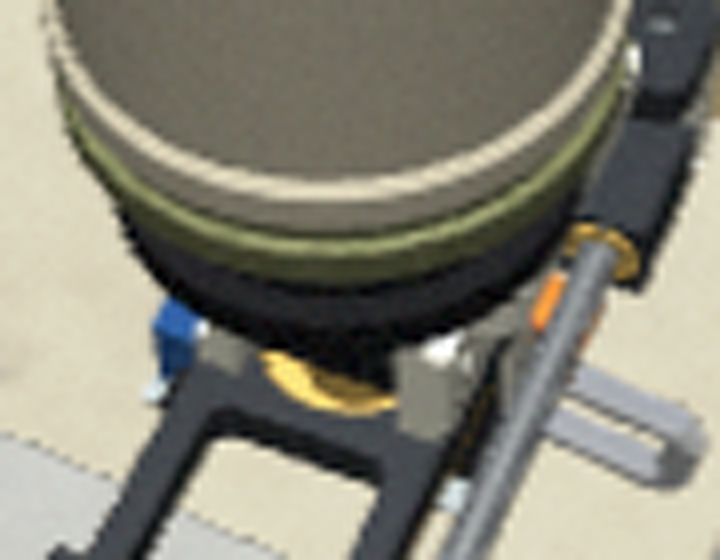

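View pics/t9.png

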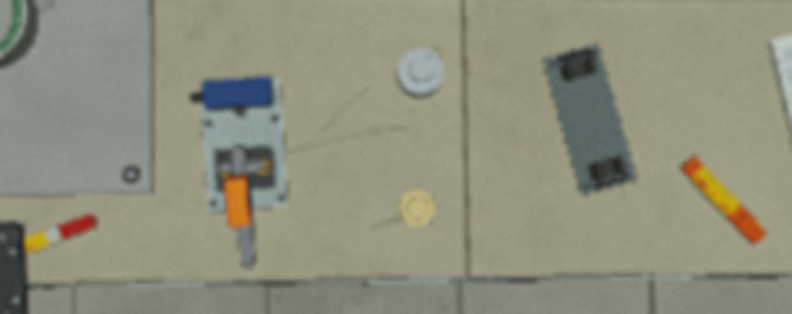

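play_rows([
  [[-1,-0.02,0.045,0.01,0],[-1,-0.04,0.09,0.02,0],[-1,-0.06,0.13,0.02,0],[-1,-0.08,0.17,0.02,0],[-1,-0.1,0.21,0.02,0],[-1,-0.12,0.25,0.02,0],[-1,-0.14,0.29,0.02,0],[-1,-0.16,0.33,0.02,0]],
])

```text
t: 21.45
tool_pos: [0.2421, 0.4824, 0.2904]
orientation: [-0.094, 3.14, -0.001]
force: [0.9, 0.2, -0.3]
opening: 0.093
```

play_rows([
  [[-1,0,0,0,0],[-1,0,0,0,0],[-1,0,0,0,0],[-1,0,0,0,0]],
])

```text
t: 21.85
tool_pos: [0.243, 0.4808, 0.2909]
orientation: [-0.094, 3.14, -0.0]
force: [-0.3, -0.2, 0.1]
opening: 0.093
```

```bash
python3 look.py 10; python3 - <<'E'
from h import *
w=read_camera('scene'); cv2.imwrite('pics/s10.png',w['color'][:,:,::-1])
E
```

```text
21.85 [0.243  0.4808 0.2909] 183.43005150524968 [-0.32 -0.18  0.08] [ 0.074  0.041 -0.034] 0.09295738672637487
```

View pics/sc10.png

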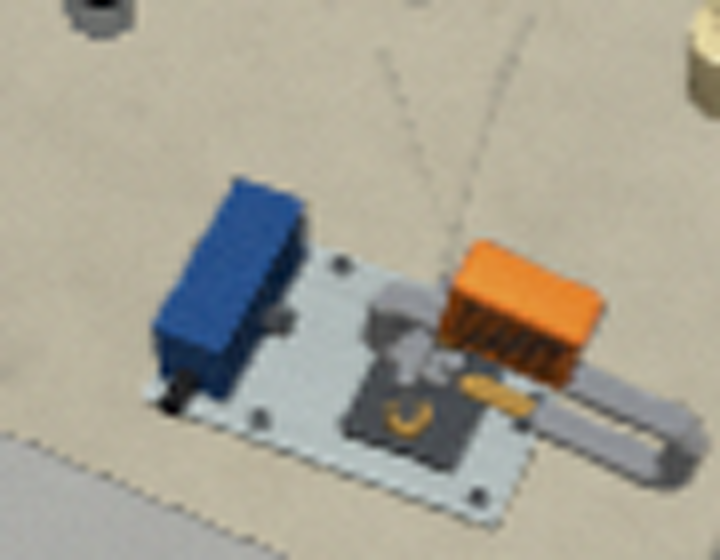

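View pics/s10.png

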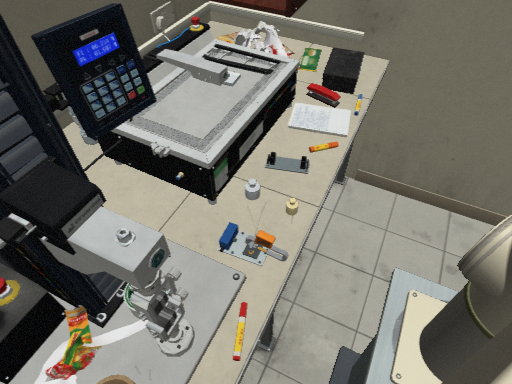

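The bar passes through the nose end at (415,355) and the gate at (500,395) is shut in line. The bystanders haven't moved. Handing in.

```bash
python3 -c "
from plant import robot
print(robot.close_job())"
```

```text
the job is handed in; nothing more can be done
None
```

The snap hook is clipped onto the U-bolt's bar with its gate shut, and I handed the job in at about 22 s.

- **Clipping:** I took the hook from the cradle by the orange grip and pressed the gate onto the bar. The camera depth put the bar's centre about 6 mm below nominal and contact about 8 mm below, so there was a 1–2 mm disagreement. Going by feel handled it. The side force from the gate vanished on the draw-back, so it had snapped shut.
- **Pull:** I drew the hook back until the bar seated and held 6.8–8.7 N for about 2 s. The highest pull force I read was 8.7 N, against the 18 N limit. After that I eased the pull off, rested the ring on the bar, let go and drew clear.
- **Last checks:** The final pictures show the bar inside the nose end and the brass gate in line and shut. The hook stands upright with its tail a degree or two off line. The weights, marker and glue stick look unmoved, by eye only, and the arm is well clear with no load on the tool.
- **Not confirmed:** Force was only read at the end of each move, so short peaks between readings would not have shown. While seating, friction on the bar briefly added about 4 N downward, which I relieved before the hold.

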